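# Set up the wire bonder's work stage

### The job

Get the bonder's stage ready: lift the black chip box off the stage and set it flat in the blue tray, and slide the gold carrier plate along the stage, keeping it flat and well clear of the box, until its whole leading edge lies right on the scribed line without running past it. Also swing the microscope's orange zoom lever up until it lines up with the red index marks, touching no part of the microscope but the zoom ring and its lever. Leave the jar, pot and trackball where they are.

Things in the scene. Friction and masses are not known exactly. Their poses are not given: they have to be found in the camera images.
- stage: fixed stainless work stage on a blue base, 320 x 190 mm, top face 20 mm above the bench. Origin on the bench level, directly under the middle of the scribed line; x = direction in which the carrier is pushed (roughly to the robot's right, world -y), y along the line, away from the robot, z up. The plate spans x -220 to +100 mm, y -95 to +95 mm in this frame. Nothing on it stops the carrier.
- line (a point): middle of the scribed line, a black line 2 mm wide across the whole stage top (along the stage's y at stage x = 0); axes as the stage's
- scope: fixed video microscope over the stage, origin and axes as the stage's. Level black barrel, 48 mm diameter, along y from -85 to +185 mm, axis at x -55, z 165 mm (underside at z 141 mm). Ivory column 50 x 50 mm, 185 mm tall, at x -55, y +205 mm, on a foot 90 x 70 x 12 mm. Fixed bright collars, 58 mm diameter, at y 112-126 and 144-158 mm, either side of the zoom ring, each with a red index mark on top.
- zoom (a joint): angle of the zoom ring about the barrel's axis: 0 when the orange lever stands straight up, in line with the red index marks; negative when the lever leans back towards stage -x (the robot's left, the side the carrier starts on), as it does at the start; range -1.2 to 0.8 rad. Friction 0.06 N m holds it wherever it is left; no spring.
- zoom_axis (a point): fixed point on the axis of the zoom ring, at the middle of its width (stage x -55, y +135, z 165 mm); axes as the stage's, the ring turns about y. The grey ring is 66 mm in diameter and 16 mm wide, 1 mm from the fixed collar on each side.
- lever_tip (a point): outer end of the orange lever, 86 mm from the ring's axis; its z axis points outward along the lever. The lever is a straight bar of 10 x 10 mm section standing radially out of the ring, from the ring's rim at 33 mm to 86 mm from the axis.
- carrier_mid (a point): centre of the loose gold carrier plate: 70 mm along x, 110 mm along y, 24 mm thick, about 0.4 kg (varies), lying flat on the stage; x points to its leading edge (towards the line), y away from the robot, z up. Centre 12 mm above the stage top. Sliding friction on the stage is roughly 0.5 to 0.7 of its weight; it stops as soon as the push stops.
- front_left (a point): far end (from the robot) of the carrier's leading bottom edge (35 mm ahead, 55 mm along +y of its centre)
- front_right (a point): near end (to the robot) of the carrier's leading bottom edge (35 mm ahead, 55 mm along -y of its centre)
- chipbox_mid (a point): centre of the closed black chip box with a yellow patch on top: 90 mm along its x, 50 mm along its y, 30 mm high, about 0.12 kg, loose; it starts lying on the stage across the scribed line just beyond the microscope barrel, its length roughly along the push direction
- tray: fixed open blue tray, 170 mm along x, 150 mm along y, 22 mm high, walls and floor 5 mm thick; origin at the centre of its underside, on the bench
- carrier: the same gold carrier plate; origin at the centre of its underside, axes as carrier_mid
- chipbox: the same chip box; origin at the centre of its underside
- jar_mid (a point): centre of a clear swab jar with white cap, 60 mm diameter, 85 mm high, standing loose on the bench: leave alone
- pot_mid (a point): centre of a small green pot with yellow cap, 36 mm diameter, 45 mm high, standing loose: leave alone
- trackball_mid (a point): middle of the body of a steel trackball box 90 x 75 x 40 mm (ball on top, 58 mm overall), standing loose, 20 mm above the bench: leave alone
Not all that is in view belongs to the job. Of the things like the tray, leave any that is green or pink; of the rest the larger one is meant.

How it is judged:
At the end, for the whole second after the job is handed in: Both ends of the carrier's leading edge are within 3.5 mm of the middle of the scribed line, within the line's length, the carrier flat on the stage and still; the zoom lever is within 0.09 rad of the index marks (straight up); the chip box lies flat on the tray's floor, at rest (x of front_left in the frame of stage between -0.0035 and 0.0035 m and y of front_left in the frame of stage between -0.1 and 0.1 m and x of front_right in the frame of stage between -0.0035 and 0.0035 m and y of front_right in the frame of stage between -0.1 and 0.1 m and z of carrier_mid in the frame of stage between 0.028 and 0.036 m and linear speed of carrier below 0.005 m/s and value of joint zoom between -0.09 and 0.09 rad and velocity of joint zoom below 0.05 rad/s and x of chipbox_mid in the frame of tray between -0.08 and 0.08 m and y of chipbox_mid in the frame of tray between -0.07 and 0.07 m and z of chipbox_mid in the frame of tray between 0.015 and 0.025 m and linear speed of chipbox below 0.01 m/s and angle between chipbox_mid's own z axis and vertical below 0.1 rad); the robot touches nothing.
It fails at once if the robot touches the microscope other than its zoom ring and lever (contact force between any of the fingers, the arm and scope above 1 N).
It fails at once if the carrier runs more than 10 mm past the line (x of any of front_left, front_right in the frame of stage above 0.01 m).
It fails at once if the carrier is lifted or tipped (z of carrier_mid in the frame of stage above 0.042 m or angle between carrier_mid's own z axis and vertical above 0.15 rad).
It fails at once if the carrier shoves the chip box (contact force between carrier and chipbox above 0.5 N).
It fails at once if the jar, pot or trackball is moved more than 20 mm (distance of any of jar_mid, pot_mid, trackball_mid from where it was at the start of the episode above 0.02 m).
It also fails if it takes over 70 s, if anything falls off the work surface, if the arm or the gripper's body presses on something with over 40 N, if the wrist force passes 120 N, or if a joint passes its speed limit or range.

### The arm

A 6-joint arm with a two-finger parallel gripper is mounted at the origin on the work surface. World frame = base frame: x ahead of the robot, y to its left, z up, the work surface at z = 0. Lengths are in m, angles in rad, forces in N, time in s.
With the tool pointing down it reaches from about 0.35 to 0.775 m from the base axis. Payload 7.3 kg.
Tool frame: the origin (TCP) lies midway between the tips of the shut fingers; the grasp point (between the pads) lies 19 mm behind it; z points along the fingers, y is the line along which they close (so a half turn about z gives the same grasp; the last joint's range is limited). The gripper opens to 92 mm and grips with 3 to 60 N. Pads are 19 mm wide; open, the fingers measure 130 mm over their backs; the gripper's body (75 mm by 190 mm) begins 47 mm behind the grasp point.
Start: joints at [1.175, 0.342, 1.524, -0, 1.275, -0.146], TCP at [0.13, 0.509, 0.204] pointing down, gripper open.
Joint ranges: [-2.53, 2.53], [-0.77, 2.02], [0.04, 2.7], [-1, 4.14], [0.28, 2.66], [-3.11, 3.11]. Speed limits (rad/s): [2.57, 2.57, 3.14, 3.14, 3.14, 3.14].

### API

Orientations are given as [roll, pitch, yaw] about the fixed x, y, z axes, in that order (R = Rz(yaw) Ry(pitch) Rx(roll)).
In Python, from cell import monitor, vision, workorder gives the robot as it stands.
- The arm moves only by the tool move_arm, never from a script. Its argument "rows" is a list of rows, each a list of 5 numbers: the shift along the world's x, y, z in mm, then the turn about the world's z in rad, then the closure, from -1 (fully open) to 1 (shut). A call has 1 to 12 rows; each row shifts and turns the commanded pose from where the row before left it; what a row does not reach is not made up. A row lasts 1/10 s, in which the tool goes at most 50 mm and 8.59 degrees, less where a joint would pass 70% of its speed; a pose out of reach is approached as far as the arm can. A call is refused whole if a number of a shift passes 50 or a number of a turn 0.15, either way. A call with a gripper value outside its range is refused whole. The fingers move at their own pace and stop on an object; "newtons" is the grip in N (left out, the last holds). Time passes only in rows, so rows that do not move let the fingers close. It gives the time, the measured TCP pose, the force, the opening and the grip force at its end, in the units of the state.
- monitor.observe(): the state, without advancing time (a new reading comes with each control period).
- vision.read_camera(name): name is "side" or "top" or "wrist"; returns the picture (400x640x3 uint8, red, green, blue); there is no depth.
- vision.get_calibration(name): a dict with "K" (3x3 intrinsics, pixels), "T" (4x4, takes a point from camera to world coordinates); the wrist camera has in their place "mount" (4x4, takes a point from camera to tool coordinates, whose origin is the TCP and whose axes are the flange's). Camera axes: x right, y up, looking along -z (the intrinsics and any distortion apply to the point x, -y, -z); pixel columns grow to the right and rows downward; lengths in m; the calibration is good to about 2 mm. A picture is of the moment at which its call begins: read the wrist's pose just before it. get_calibration takes no time and is no camera call.
- workorder.hand_in(): hands the job in; it is judged then, once.
The state is a dict: "time": time; "qpos": joint angles; "qvel": joint speeds; "joint_efforts": joint torques, N m; "tool_pos": TCP position; "tool_rot": TCP orientation; "contact_force": force on the tool from outside, world axes, zero at the start; "torque": the same for the moment, N m; "opening": finger opening in m; "grip_force": force on a finger pad.
Only numpy, scipy, OpenCV 4.12 (cv2) and the standard library are available. Lean on these libraries where they do the work, as an engineer would, in place of code of your own. Each camera call takes 0.05 s, during which the arm holds its last target. There are 200 camera calls.

## Working session

There is one attempt and no reset: what is moved stays moved. The work goes in short steps, Python scripts to look and compute and a tool call to move; the robot and the scene stay as the last step left them, time stands still between calls to the robot, and variables do not carry over. Pictures are saved under pics/ and viewed, at most 10 in all, crops included, and the job is handed in when it is done.

Besides the shell and the picture viewer there is one more tool, called after "Call:" in YAML: its name, and indented under it one key for each argument. move_arm: Moves the arm, as the interface text tells. Its arguments: {"type":"object","properties":{"rows":{"type":"array","items":{"type":"array","items":{"type":"number"}}},"newtons":{"type":"number"}},"required":["rows"]}

```bash
mkdir -p pics
cat > h.py <<'E'
import numpy as np, cv2
from cell import monitor, vision, workorder
def cal(n):
    c=vision.get_calibration(n); return np.array(c["K"]),np.array(c["T"]) if "T" in c else np.array(c["mount"]),c
def ray(n,uv,T=None):
    K,T0,_=cal(n); T=T0 if T is None else T
    p=np.linalg.inv(K)@[uv[0],uv[1],1]; d=np.array([p[0],-p[1],-p[2]])
    return T[:3,3],T[:3,:3]@d
def plane(n,uv,z,T=None):
    o,d=ray(n,uv,T); return o+d*(z-o[2])/d[2]
def proj(n,P,T=None):
    K,T0,_=cal(n); T=T0 if T is None else T
    c=T[:3,:3].T@(np.asarray(P)-T[:3,3]); q=K@[c[0],-c[1],-c[2]]; return q[:2]/q[2]
E
python3 - <<'E'
from h import *
for n in("top","side"):
    im=vision.read_camera(n); cv2.imwrite(f"pics/{n}0.png",im[:,:,::-1]); np.save(n+"0.npy",im)
    print(n,vision.get_calibration(n))
print(vision.get_calibration("wrist"));print(monitor.observe())
E
```

```text
top {'K': array([[428.2989222 ,   0.        , 323.42378308],
       [  0.        , 428.2989222 , 200.40552789],
       [  0.        ,   0.        ,   1.        ]]), 'T': array([[-0.02264835,  0.9844646 , -0.17411637,  0.23633198],
       [-0.99969398, -0.02403435, -0.00585555, -0.08713333],
       [-0.00994936,  0.17393047,  0.98470767,  1.38206694],
       [ 0.        ,  0.        ,  0.        ,  1.        ]])}
side {'K': array([[484.75585667,   0.        , 323.2467783 ],
       [  0.        , 484.75585667, 200.16012884],
       [  0.        ,   0.        ,   1.        ]]), 'T': array([[ 0.74866014,  0.43094836, -0.50377724, -0.34841101],
       [-0.66269036,  0.50789568, -0.55034849, -0.95219668],
       [ 0.0186945 ,  0.7458723 ,  0.66582658,  1.24013344],
       [ 0.        ,  0.        ,  0.        ,  1.        ]])}
{'K': array([[318.15010781,   0.        , 314.75639772],
       [  0.        , 318.15010781, 198.81127688],
       [  0.        ,   0.        ,   1.        ]]), 'mount': array([[ 6.27673026e-04,  9.60848082e-01,  2.77075025e-01,
         7.58057726e-02],
       [ 9.9
[... 245 characters left out ...]
{'time': 0.1, 'qpos': array([ 1.17500163e+00,  3.42614854e-01,  1.52491350e+00, -2.10381549e-05,
        1.27540956e+00, -1.46008555e-01]), 'qvel': array([ 5.15161960e-04, -2.36759096e-03, -1.71931691e-03, -1.14949324e-04,
       -2.88907938e-05,  1.12184322e-04]), 'joint_efforts': array([ 1.95416542e-03, -4.32001984e+01, -2.44696462e+01,  7.19692907e-02,
        5.24903624e-02, -4.81190375e-05]), 'tool_pos': array([0.12961404, 0.50834147, 0.2030371 ]), 'tool_rot': array([-3.14025878e+00, -1.75817565e-04,  2.89181253e+00]), 'contact_force': array([-0.1990741 ,  0.6196636 , -0.68708403]), 'torque': array([0.03877158, 0.05360301, 0.03056348]), 'grip_force': 0.0, 'opening': 0.09197819231585662}
```

View pics/top0.png

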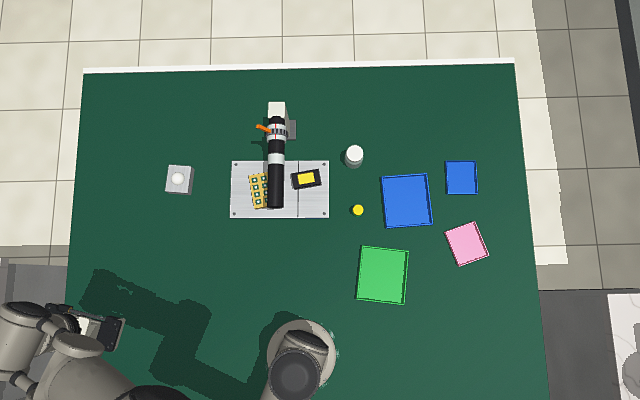

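View pics/side0.png

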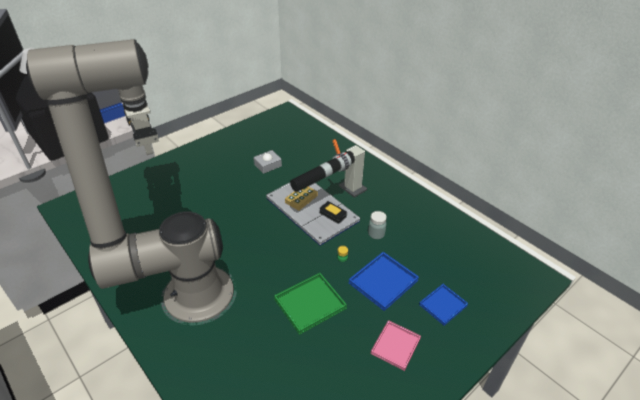

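The top view shows the stage at px (231–329, 161–218), the scribed line at about column 298, and the barrel at about column 276. The carrier is at (259,190), the chip box at (306,179) and the large blue tray at (406,201). The orange lever is at (263,128), leaning left. The side view agrees. Next I'll enlarge the stage and the gripper to get the gripper's shape.

Run:
```python
from h import *
t=np.load("top0.npy");s=np.load("side0.npy");w=vision.read_camera("wrist")
a=cv2.resize(t[90:230,220:340],(480,560),interpolation=cv2.INTER_CUBIC)
b=cv2.resize(s[60:160,90:180],(320,356),interpolation=cv2.INTER_CUBIC)
c=cv2.resize(w,(320,200))
o=np.zeros((560,800,3),np.uint8);o[:,:480]=a;o[:356,480:]=b;o[356:556,480:]=c
cv2.imwrite("pics/crop.png",o[:,:,::-1])
```

```text
(no output)
```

View pics/crop.png

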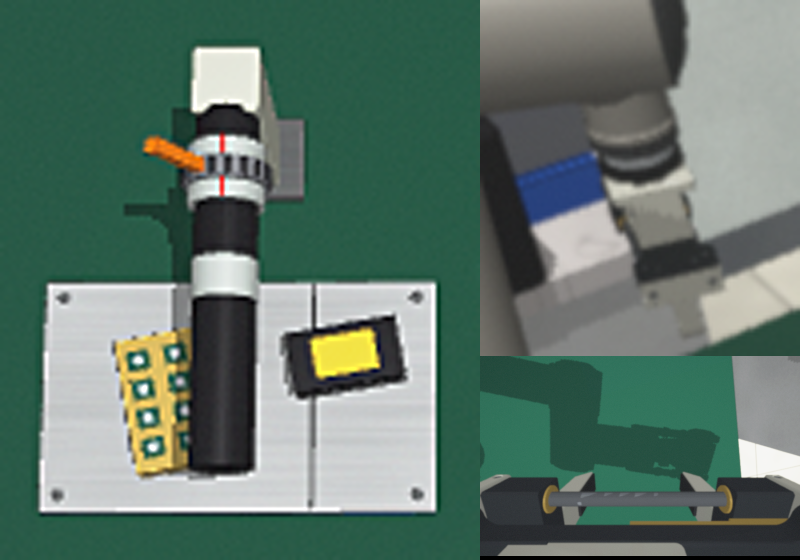

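The crop shows the carrier skewed by about 10° and partly under the barrel, with the chip box clear of the barrel to its right. The gripper has a wide dark slab with a narrower body above it. Now measuring.

Run:
```python
from h import *
t=np.load("top0.npy");s=np.load("side0.npy")
def big(m,n=1):
    k,l,st,c=cv2.connectedComponentsWithStats(m.astype(np.uint8)); i=np.argsort(-st[1:,4])[:n]+1
    return [(l==j) for j in i]
def rect(m,n,z):
    cs,_=cv2.findContours(m.astype(np.uint8),cv2.RETR_EXTERNAL,cv2.CHAIN_APPROX_NONE)
    P=np.array([plane(n,p[0],z)[:2] for p in max(cs,key=len)],np.float32)*1000
    return cv2.minAreaRect(P)
def hsv(i): return cv2.split(cv2.cvtColor(i,cv2.COLOR_RGB2HSV))
for n,im in(("top",t),("side",s)):
    h,S,v=hsv(im)
    print(n)
    for nm,m,z in(("blue",(h>105)&(h<125)&(S>150)&(v>60),.022),):
        for b in big(m,3): print(nm,b.sum(),rect(b,n,z))
    y=(h>20)&(h<32)&(S>170)&(v>120)
    k,l,st,c=cv2.connectedComponentsWithStats(y.astype(np.uint8))
    for i in range(1,k):
        if st[i,4]>15: print("yellow",st[i],c[i],rect(l==i,n,.05))
    o=(h>5)&(h<15)&(S>200)&(v>150)
    k,l,st,c=cv2.connectedComponentsWithStats(o.astype(np.uint8))
    for i in range(1,k):
        if st[i,4]>8: print("orange",st[i],c[i])
h,S,v=hsv(t)
m=(S<45)&(v>130);m[:150]=0;m[225:]=0;m[:,:225]=0;m[:,336:]=0
b=big(m)[0]
print("stage",rect(b,"top",.02))
# dark line
for r in (166,170,200,206,210,214):
    g=v[r,290:305].astype(float); w=np.clip(np.median(g)-g-8,0,None); u=290+(w*np.arange(15)).sum()/w.sum(); print("line",r,u,plane("top",(u,r),.02))
```

```text
top
blue 2449 ((471.6331481933594, -345.65850830078125), (171.0328826904297, 151.37637329101562), 3.095045804977417)
blue 1043 ((541.7738647460938, -527.2637939453125), (100.90338897705078, 109.82229614257812), 88.5926513671875)
yellow [298 172  17  12 148] [305.65540541 177.83108108] ((546.8488159179688, -24.154216766357422), (32.047298431396484, 48.16880416870117), 9.966276168823242)
yellow [353 205  10  10  85] [357.63529412 209.44705882] ((440.26617431640625, -185.68209838867188), (28.30329704284668, 28.761072158813477), 88.01437377929688)
orange [258 124  13   8  41] [263.90243902 127.97560976]
side
blue 2210 ((468.47784423828125, -354.1357727050781), (183.29307556152344, 158.04722595214844), 3.16188645362854)
blue 1074 ((538.9017333984375, -538.9051513671875), (102.30451202392578, 121.06668853759766), 88.56526947021484)
blue 275 ((231.55148315429688, 1154.454345703125), (129.39837646484375, 98.9579849243164), 75.94792175292969)
yellow [339 247   8   8  56] [342.51785714 250.39285714] ((435.0916442871094, -196.78419494628906), (31.573457717895508, 23.276107788085938), 47.096229553222656)
stage ((533.0113525390625, 63.7955322265625), (317.94482421875, 212.89022827148438), 88.62410736083984)
line 166 298.0 [0.59370657 0.00169188 0.02      ]
line 170 297.65562913907286 [0.58025065 0.00298539 0.02      ]
line 200 297.6666666666667 [0.4805357 0.0041643 0.02     ]
line 206 297.45882352941175 [0.46090475 0.00507406 0.02      ]
line 210 297.47058823529414 [0.44785943 0.00519403 0.02      ]
line 214 297.4418604651163 [0.43486007 0.00544377 0.02      ]
```

Call:
move_arm:
  rows:
    - [12, -18, 8, -0.15, -1]
    - [12, -18, 8, -0.15, -1]
    - [12, -18, 8, -0.15, -1]
    - [12, -18, 8, -0.15, -1]
    - [12, -18, 8, -0.15, -1]
    - [12, -18, 8, -0.15, -1]
    - [12, -18, 8, -0.15, -1]
    - [12, -18, 8, -0.15, -1]
    - [12, -18, 8, -0.15, -1]
    - [12, -18, 8, -0.15, -1]
    - [12, -18, 8, -0.15, -1]
    - [12, -18, 8, -0.15, -1]

```text
time: 1.35
tool_pos: [0.274, 0.2919, 0.2998]
tool_rot: [-3.142, 0.0, 1.086]
contact_force: [0.6, -0.6, -0.3]
opening: 0.0917
grip_force: 0.0
```

Call:
move_arm:
  rows:
    - [12, -18, 0, -0.15, -1]
    - [12, -18, 0, -0.15, -1]
    - [12, -18, 0, -0.15, -1]
    - [12, -18, 0, -0.15, -1]
    - [12, -18, 0, -0.15, -1]
    - [12, -18, 0, -0.15, -1]
    - [12, -18, 0, -0.15, -1]
    - [12, -18, 0, -0.15, -1]
    - [12, -18, 0, -0.15, -1]
    - [12, -18, 0, -0.15, -1]
    - [12, -18, 0, -0.15, -1]
    - [12, -18, 0, -0.15, -1]

```text
time: 2.55
tool_pos: [0.418, 0.0759, 0.2995]
tool_rot: [3.141, 0.0, -0.714]
contact_force: [0.3, 0.6, 1.1]
opening: 0.0918
grip_force: 0.0
```

Call:
move_arm:
  rows:
    - [20, -22, 0, -0.137, -1]
    - [20, -22, 0, -0.137, -1]
    - [20, -22, 0, -0.137, -1]
    - [25, -22, 0, -0.137, -1]
    - [30, -24, 0, -0.137, -1]
    - [10, 0, 0, 0, -1]
    - [0, 0, 0, 0, -1]

```text
time: 3.25
tool_pos: [0.5433, -0.0355, 0.2985]
tool_rot: [3.14, 0.001, -1.392]
contact_force: [-0.2, -0.2, -0.5]
opening: 0.0919
grip_force: 0.0
```

```bash
cat >> h.py <<'E'
from scipy.spatial.transform import Rotation as Ro
def wristT():
    o=monitor.observe(); T=np.eye(4); T[:3,:3]=Ro.from_euler("xyz",o["tool_rot"]).as_matrix(); T[:3,3]=o["tool_pos"]
    return T@cal("wrist")[1]
E
python3 - <<'E'
from h import *
T=wristT(); w=vision.read_camera("wrist"); s=vision.read_camera("side"); t=vision.read_camera("top")
np.save("w1.npy",w);np.save("wT1.npy",T);np.save("s1.npy",s);np.save("t1.npy",t)
o=np.zeros((600,800,3),np.uint8)
o[:250,:400]=cv2.resize(w,(400,250))
u,v=proj("side",monitor.observe()["tool_pos"]).astype(int);print(u,v)
c=s[max(v-75,0):v+25,u-50:u+50]; print(max(v-75,0),u-50)
o[:400,400:800]=cv2.resize(c,(400,400),interpolation=cv2.INTER_CUBIC)
u,v=proj("top",monitor.observe()["tool_pos"]).astype(int)
c=t[v-43:v+44,u-50:u+50]; o[250:598,:400]=cv2.resize(c,(400,348),interpolation=cv2.INTER_CUBIC); print(u,v)
cv2.imwrite("pics/w1.png",o[:,:,::-1])
P=monitor.observe()["tool_pos"]
for z in (0,.066,.1,.13,.17,.2): print(z,proj("side",P+[0,0,z]))
E
```

```text
335 154
79 285
304 157
0 [335.74787453 154.61967947]
0.066 [336.49497644 137.7795149 ]
0.1 [336.89678134 128.72257017]
0.13 [337.26143224 120.50310086]
0.17 [337.76308424 109.19553728]
0.2 [338.15144468 100.44163937]
```

View pics/w1.png

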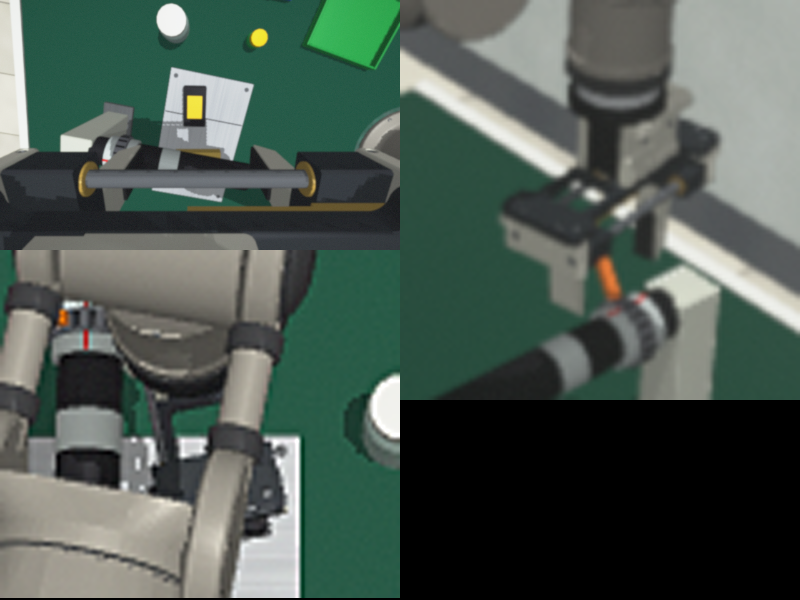

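The side crop shows the gripper as a thin, wide frame about 66–105 mm above the TCP with a narrow neck. An open finger can therefore pass under the barrel while the frame's wing stays below z 141 mm. The wrist view shows the box ahead at about (195,105) of the half-size inset. Now refining the box position and estimating the carrier.

Run:
```python
from h import *
w=np.load("w1.npy");T=np.load("wT1.npy");t=np.load("top0.npy")
h,S,v=cv2.split(cv2.cvtColor(w,cv2.COLOR_RGB2HSV))
m=((h>20)&(h<32)&(S>170)&(v>120)).astype(np.uint8)
k,l,st,c=cv2.connectedComponentsWithStats(m)
for i in range(1,k):
    if st[i,4]>100:
        cs,_=cv2.findContours((l==i).astype(np.uint8),0,cv2.CHAIN_APPROX_NONE)
        P=np.array([plane("wrist",p[0],.05,T)[:2] for p in cs[0]],np.float32)*1000
        print(st[i],cv2.minAreaRect(P))
# black box top extents
d=((v<70)&(S<130)).astype(np.uint8); x,y=310,165
k,l,st,c=cv2.connectedComponentsWithStats(d[130:205,270:350].copy()); print(st)
# carrier gold in top
h,S,v=cv2.split(cv2.cvtColor(t,cv2.COLOR_RGB2HSV))
R=lambda P:(np.array([[-.024,-1],[1,-.024]])@(np.array(P)-[.522,.0035])*1000).round(1)
for (cx,cy) in((115,340),(190,328),(140,477),(190,467)): # crop px
    print("carrier",R(plane("top",(220+cx/4,90+cy/4),.044)[:2]))
for (cx,cy) in((47,283),(437,283),(39,513),(437,513),(313,283),(310,510)): print("stage",R(plane("top",(220+cx/4,90+cy/4),.02)[:2]))
for n,p in(("jar",(354,148)),("pot",(357,208))): print(n,plane("top",p,.08)[:2])
# lever tip
print("lever", *[plane("top",(220+148/4,90+145/4),z).round(3) for z in(.2,.22,.24)])
```

```text
[401  46  27  29 610] ((442.7234191894531, -186.9725341796875), (32.48197555541992, 32.54653549194336), 14.569040298461914)
[299 153  25  38 852] ((544.7030639648438, -24.619712829589844), (32.52455520629883, 51.14933776855469), 7.83889102935791)
[[   0    0   80   75 4945]
 [  24    8   35   64 1055]]
carrier [-156.2   35.9]
carrier [-96.1  45.7]
carrier [-132.8  -75.4]
carrier [-93.4 -67.4]
stage [-218.3   89.8]
stage [102.6  89.4]
stage [-217.4 -101. ]
stage [ 102.4 -101. ]
stage [ 0.7 89.5]
stage [  0.5 -98.5]
jar [ 0.63196934 -0.17957955]
pot [ 0.44033352 -0.18208267]
lever [0.668 0.107 0.2  ] [0.661 0.104 0.22 ] [0.653 0.101 0.24 ]
```

Call:
move_arm:
  rows:
    - [3, 1, -40, 0, -1]
    - [0, 0, -40, 0, -1]
    - [0, 0, -40, 0, -1]
    - [0, 0, -40, 0, -1]
    - [0, 0, -40, 0, -1]
    - [0, 0, -30, 0, -1]
    - [0, 0, -22, 0, -1]
    - [0, 0, -20, 0, -1]
    - [0, 0, 0, 0, -1]

```text
time: 4.3
tool_pos: [0.5433, -0.0331, 0.026]
tool_rot: [3.137, 0.002, -1.392]
contact_force: [-0.4, -0.1, 0.5]
opening: 0.0916
grip_force: 0.0
```

Call:
move_arm:
  rows:
    - [0, 0, 0, 0, 0.5]
    - [0, 0, 0, 0, 1]
    - [0, 0, 0, 0, 1]
    - [0, 0, 0, 0, 1]
    - [0, 0, 0, 0, 1]
    - [0, 0, 0, 0, 1]
    - [0, 0, 0, 0, 1]
  newtons: 15

```text
time: 5.0
tool_pos: [0.5458, -0.0343, 0.0277]
tool_rot: [3.141, 0.0, -1.393]
contact_force: [0.1, -0.0, -0.7]
opening: 0.0403
grip_force: 0.0
```

Run:
```python
from h import *
o=monitor.observe();print(o["opening"],o["grip_force"])
s=vision.read_camera("side");w=vision.read_camera("wrist")
u,v=proj("side",o["tool_pos"]).astype(int)
a=np.zeros((400,800,3),np.uint8)
a[:,:400]=cv2.resize(s[v-50:v+50,u-50:u+50],(400,400),interpolation=cv2.INTER_CUBIC);a[:250,400:]=cv2.resize(w,(400,250))
cv2.imwrite("pics/g.png",a[:,:,::-1]);print(monitor.observe()["opening"])
```

```text
0.040287100896069544 0.0
0.03252868535060717
```

View pics/g.png

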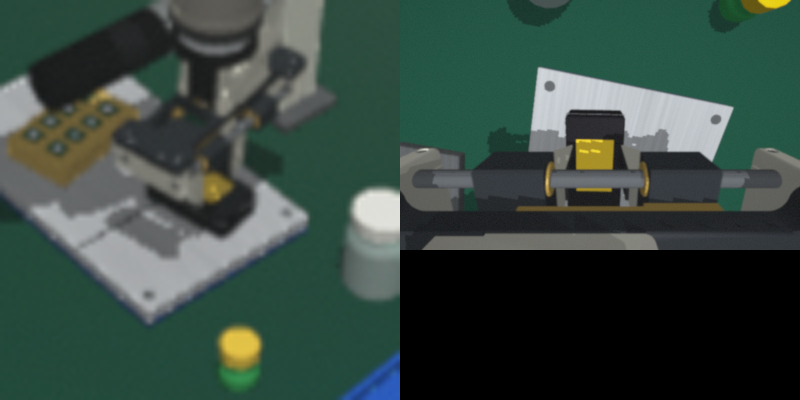

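The fingers look to be around the box, but the opening is still shrinking. I'll let them finish closing.

Call:
move_arm:
  rows:
    - [0, 0, 0, 0, 1]
    - [0, 0, 0, 0, 1]
    - [0, 0, 0, 0, 1]

```text
time: 5.4
tool_pos: [0.5458, -0.0343, 0.0276]
tool_rot: [3.141, 0.0, -1.393]
contact_force: [1.1, -0.2, 0.5]
opening: 0.0085
grip_force: 0.0
```

Run:
```python
from h import *
o=monitor.observe();print(o["opening"],o["grip_force"],o["tool_pos"],o["contact_force"])
T=wristT();s=vision.read_camera("side");w=vision.read_camera("wrist")
u,v=proj("side",o["tool_pos"]).astype(int)
a=np.zeros((500,800,3),np.uint8)
a[:500,:400]=cv2.resize(s[v-25:v+25,u-20:u+20],(400,500),interpolation=cv2.INTER_CUBIC)
a[:500,400:]=cv2.resize(w[150:350,240:400],(400,500),interpolation=cv2.INTER_CUBIC)
cv2.imwrite("pics/g2.png",a[:,:,::-1])
h,S,V=cv2.split(cv2.cvtColor(w,cv2.COLOR_RGB2HSV))
m=((h>20)&(h<32)&(S>150)&(V>100)).astype(np.uint8)
k,l,st,c=cv2.connectedComponentsWithStats(m);print(st[1:][st[1:,4]>60]);
print("patch exp",[proj("wrist",p,T).round() for p in([.53,-.045,.05],[.56,-.045,.05],[.53,0,.05])])
print("tip in side px",proj("side",o["tool_pos"]))
```

```text
0.008546815282696218 0.0 [ 0.5457802  -0.03428309  0.02762973] [ 1.11142949 -0.1680233   0.50685453]
[[ 570    0   55   16  585]
 [ 281  222   61   49 1059]]
patch exp [array([344., 237.]), array([289., 228.]), array([329., 308.])]
tip in side px [333.82905044 214.68340616]
```

View pics/g2.png

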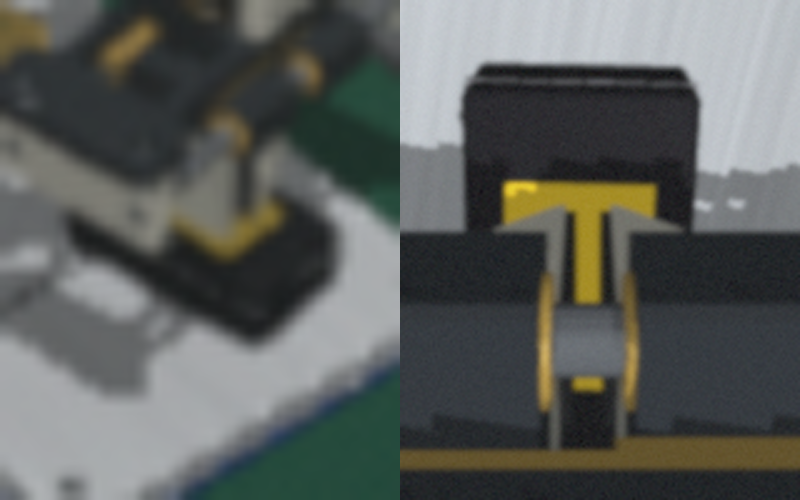

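The fingers have shut above the box top. In both views the real tips look about 20 mm higher than the TCP reading, so I'll probe downward gently to find the true tip height.

Call:
move_arm:
  rows:
    - [0, 0, -1, 0, 1]
    - [0, 0, -1, 0, 1]
    - [0, 0, -1, 0, 1]

```text
time: 5.8
tool_pos: [0.5461, -0.0343, 0.027]
tool_rot: [-3.14, -0.001, -1.393]
contact_force: [-8.7, 1.4, 28.6]
opening: 0.0006
grip_force: 14.2
```

Call:
move_arm:
  rows:
    - [0, 0, 10, 0, 1]
    - [0, 0, 15, 0, -1]
    - [0, 0, 10, 0, -1]
    - [0, 0, 0, 0, -1]
    - [0, 0, 0, 0, -1]
    - [0, 0, 0, 0, -1]
    - [0, 0, 0, 0, -1]
    - [0, 0, 0, 0, -1]
    - [0, 0, 0, 0, -1]
    - [0, 0, 0, 0, -1]
    - [0, 0, 0, 0, -1]
    - [0, 0, 0, 0, -1]

```text
time: 7.0
tool_pos: [0.5458, -0.0343, 0.0596]
tool_rot: [3.141, 0.0, -1.393]
contact_force: [-0.2, -0.6, -0.5]
opening: 0.0842
grip_force: 0.0
```

Call:
move_arm:
  rows:
    - [0, 0, -15, 0, -1]
    - [0, 0, -12, 0, -1]
    - [0, 0, -8, 0, -1]
    - [0, 0, -5, 0, -1]
    - [0, 0, -4, 0, -1]
    - [0, 0, -3, 0, -1]
    - [0, 0, -3, 0, -1]
    - [0, 0, 0, 0, -1]
    - [0, 0, 0, 0, -1]

```text
time: 7.9
tool_pos: [0.5459, -0.0343, 0.0098]
tool_rot: [-3.141, -0.0, -1.393]
contact_force: [0.4, 0.8, -0.2]
opening: 0.0921
grip_force: 0.0
```

Call:
move_arm:
  rows:
    - [0, 0, -3, 0, -1]
    - [0, 0, -2, 0, 1]
    - [0, 0, 0, 0, 1]
    - [0, 0, 0, 0, 1]
    - [0, 0, 0, 0, 1]
    - [0, 0, 0, 0, 1]
    - [0, 0, 0, 0, 1]
    - [0, 0, 0, 0, 1]
    - [0, 0, 0, 0, 1]

```text
time: 8.8
tool_pos: [0.5459, -0.0343, 0.0047]
tool_rot: [-3.141, -0.0, -1.393]
contact_force: [1.0, -1.0, 0.3]
opening: 0.0499
grip_force: 14.9
```

Call:
move_arm:
  rows:
    - [0, 0, 10, 0, 1]
    - [0, 0, 20, 0, 1]
    - [0, 0, 30, 0, 1]
    - [0, 0, 30, 0, 1]
    - [0, -10, 20, 0, 1]
    - [0, -20, 0, 0, 1]
    - [-10, -30, 0, 0, 1]
    - [-10, -30, 0, 0, 1]
    - [-10, -30, 0, 0, 1]
    - [-10, -30, 0, 0, 1]
    - [-10, -30, 0, 0, 1]
    - [-10, -30, 0, 0, 1]

```text
time: 10.0
tool_pos: [0.4851, -0.2453, 0.1153]
tool_rot: [3.142, -0.0, -1.393]
contact_force: [0.8, -0.1, -1.1]
opening: 0.0501
grip_force: 14.9
```

Call:
move_arm:
  rows:
    - [-7, -30, 0, 0, 1]
    - [-7, -30, 0, 0, 1]
    - [0, -25, 0, 0, 1]
    - [0, -17, 0, 0, 1]
    - [0, -10, -20, 0, 1]
    - [0, 0, -30, 0, 1]
    - [0, 0, -25, 0, 1]
    - [0, 0, -20, 0, 1]
    - [0, 0, -10, 0, 1]
    - [0, 0, 0, 0, 1]
    - [0, 0, 0, 0, 1]

```text
time: 11.1
tool_pos: [0.4723, -0.3565, 0.0105]
tool_rot: [-3.141, -0.001, -1.393]
contact_force: [0.1, -0.0, -0.1]
opening: 0.0504
grip_force: 14.9
```

Call:
move_arm:
  rows:
    - [0, 0, -10, 0, 1]
    - [0, 0, -5, 0, 1]
    - [0, 0, -4, 0, 1]
    - [0, 0, 0, 0, 1]

```text
time: 11.5
tool_pos: [0.4715, -0.3561, -0.0099]
tool_rot: [3.141, 0.001, -1.393]
contact_force: [1.1, -0.4, -0.7]
opening: 0.05
grip_force: 14.9
```

Call:
move_arm:
  rows:
    - [0, 0, 0, 0, 0]
    - [0, 0, 0, 0, -1]
    - [0, 0, 0, 0, -1]
    - [0, 0, 0, 0, -1]
    - [0, 0, 0, 0, -1]
    - [0, 0, 10, 0, -1]
    - [0, 0, 20, 0, -1]
    - [0, 0, 40, 0, -1]
    - [0, 0, 40, 0, -1]
    - [0, 0, 50, 0, -1]
    - [0, 0, 50, 0, -1]
    - [0, 0, 30, 0, -1]

```text
time: 12.7
tool_pos: [0.4725, -0.3569, 0.2362]
tool_rot: [-3.138, -0.005, -1.393]
contact_force: [-0.1, -0.2, -0.3]
opening: 0.092
grip_force: 0.0
```

Box released in the tray. Next I go over the scope to the lever's left side, turning to yaw ≈ 3.118 and shutting the fingers.

Call:
move_arm:
  rows:
    - [6, 17, 15, 0.15, -1]
    - [6, 17, 15, 0.15, -1]
    - [6, 17, 15, 0.15, -1]
    - [6, 17, 15, 0.15, -1]
    - [6, 17, 0, 0.15, -1]
    - [6, 17, 0, 0.15, -1]
    - [6, 17, 0, 0.15, -1]
    - [6, 17, 0, 0.15, -1]
    - [6, 17, 0, 0.15, -1]
    - [6, 17, 0, 0.15, -1]
    - [6, 17, 0, 0.15, -1]
    - [6, 17, 0, 0.15, -1]

```text
time: 13.9
tool_pos: [0.5437, -0.1514, 0.2915]
tool_rot: [3.141, -0.0, 0.413]
contact_force: [0.0, -0.2, -0.4]
opening: 0.0916
grip_force: 0.0
```

Call:
move_arm:
  rows:
    - [6, 17, 0, 0.15, -1]
    - [6, 17, 0, 0.15, -1]
    - [6, 17, 0, 0.15, -1]
    - [6, 17, 0, 0.15, -1]
    - [6, 17, 0, 0.15, -1]
    - [6, 17, 0, 0.15, -1]
    - [6, 17, 0, 0.15, -1]
    - [6, 17, 0, 0.15, -1]
    - [6, 17, 0, 0.15, -1]
    - [6, 17, 0, 0.15, -1]
    - [6, 17, 0, 0.15, -1]
    - [6, 17, 0, 0.15, -1]

```text
time: 15.1
tool_pos: [0.6157, 0.0525, 0.2915]
tool_rot: [3.141, 0.0, 2.213]
contact_force: [0.2, 0.0, 0.8]
opening: 0.0916
grip_force: 0.0
```

Call:
move_arm:
  rows:
    - [6, 17, 0, 0.15, 1]
    - [6, 17, 0, 0.15, 1]
    - [6, 17, 0, 0.15, 1]
    - [6, 17, 0, 0.15, 1]
    - [6, 17, 0, 0.15, 1]
    - [3, 17, 0, 0.15, 1]
    - [0, 0, 0, 0.01, 1]
    - [0, 0, 0, 0, 1]
    - [0, 0, 0, 0, 1]
    - [0, 0, 0, 0, 1]
    - [0, 0, 0, 0, 1]
    - [0, 0, 0, 0, 1]

```text
time: 16.3
tool_pos: [0.6488, 0.1532, 0.2908]
tool_rot: [3.142, 0.0, 3.116]
contact_force: [-0.3, 0.3, 0.0]
opening: 0.0015
grip_force: 0.0
```

Run:
```python
from h import *
o=monitor.observe();print(o["tool_pos"],o["tool_rot"],o["opening"],o["qpos"].round(2))
t=vision.read_camera("top");s=vision.read_camera("side");np.save("t2.npy",t);np.save("s2.npy",s)
a=np.zeros((560,800,3),np.uint8)
u,v=proj("side",o["tool_pos"]).astype(int)
a[:560,:400]=cv2.resize(s[v-60:v+80,u-20:u+80],(400,560),interpolation=cv2.INTER_CUBIC);print(u-20,v-60)
a[:280,400:]=cv2.resize(t[140:240,300:443],(400,280),interpolation=cv2.INTER_CUBIC)
a[280:560,400:]=cv2.resize(t[80:180,200:343],(400,280),interpolation=cv2.INTER_CUBIC)
cv2.imwrite("pics/l.png",a[:,:,::-1])
# lever in side (initial)
for n,im in(("top",np.load("top0.npy")),("side",np.load("side0.npy"))):
    h,S,V=cv2.split(cv2.cvtColor(im,cv2.COLOR_RGB2HSV));m=((h>4)&(h<17)&(S>180)&(V>120)).astype(np.uint8)
    m[:90]=0;m[170:]=0;ys,xs=np.nonzero(m);k=(xs>240)&(xs<345);xs,ys=xs[k],ys[k];print(n,xs.min(),xs.max(),ys.min(),ys.max(),np.c_[xs,ys].mean(0))
def S2W(x,y,z): return np.array([.5165-.024*x+y, .0038-x-.024*y, z])
for th in(-.5,-.6,-.7,-.8,-.9):
    p=S2W(-.055+.086*np.sin(th),.135,.165+.086*np.cos(th)); print(th,proj("top",p).round(1),proj("side",p).round(1))
```

```text
[0.64876418 0.1532275  0.29078874] [3.14155167e+00 1.07771890e-04 3.11556871e+00] 0.0014507206249997602 [ 0.12  0.59  0.9   0.    1.66 -1.43]
302 61
top 256 270 124 132 [263.14754098 128.08196721]
side 334 338 140 152 [336.04 146.12]
-0.5 [258.4 126. ] [333.4 139.4]
-0.6 [256.  126.6] [332.  139.5]
-0.7 [253.9 127.2] [330.7 139.9]
-0.8 [252.  127.9] [329.5 140.4]
-0.9 [250.4 128.7] [328.5 141.2]
```

View pics/l.png

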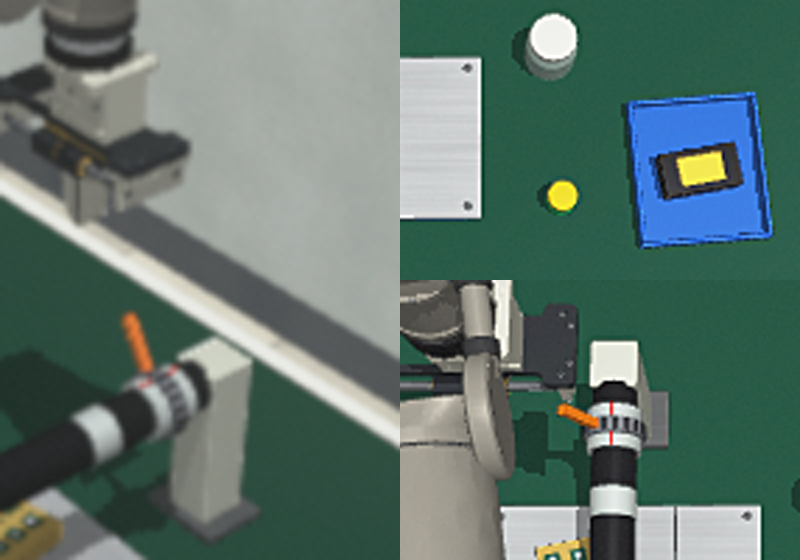

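The tray crop shows the box lying flat in the blue tray, with the jar and pot undisturbed. The lever leans left at about −0.55 rad, and the shut fingers are to its left. Next I check how far the gripper's neck reaches, since it must clear the barrel later.

Run:
```python
from h import *
p=np.array([.6488,.1532,.2908])
for nm,(cx,cy),zs in(("slabend",(577,330),(.095,.105,.115)),("slabend far",(577,310),(.105,)),("slabend near",(577,385),(.105,)),("light far",(512,283),(.105,.14,.165)),("light",(523,320),(.105,.14,.165)),("light near",(523,365),(.105,.14,.165))):
    for z in zs: print(nm,z,((plane("top",(200+(cx-400)/2.797,80+(cy-280)/2.8),p[2]+z)-p)*1000).round())
# side: pixels in crop (4x) of light box & slab corners; on vertical plane at x=tcp+-?
def yplane(uv,dy):
    o,d=ray("side",uv); t=(p[1]+dy-o[1])/d[1]; return ((o+d*t-p)*1000).round()
for nm,(cx,cy),dy in(("slab right end low",(188,190),-.095),("slab right end top",(188,140),-.095),("box right top",(157,62),-.05),("box right bottom",(155,125),-.05),("finger tip",(75,222),-.01)):
    print(nm,yplane((302+cx/4,61+cy/4),dy))
```

```text
slabend 0.095 [ 24. -92.  95.]
slabend 0.105 [ 20. -93. 105.]
slabend 0.115 [ 16. -95. 115.]
slabend far 0.105 [ 39. -93. 105.]
slabend near 0.105 [-30. -93. 105.]
light far 0.105 [ 66. -36. 105.]
light far 0.14 [ 49. -43. 140.]
light far 0.165 [ 36. -48. 165.]
light 0.105 [ 31. -46. 105.]
light 0.14 [ 15. -53. 140.]
light 0.165 [  4. -58. 165.]
light near 0.105 [-11. -46. 105.]
light near 0.14 [-25. -53. 140.]
light near 0.165 [-35. -58. 165.]
slab right end low [ 36. -95.  83.]
slab right end top [ 32. -95. 133.]
box right top [ 36. -50. 185.]
box right bottom [ 37. -50. 126.]
finger tip [-16. -10.  32.]
```

The neck's bulk is on the tool −y side, so the carrier should be pushed with the +y finger (yaw ≈ −0.024). Real heights are about 22 mm above the reading. I do the lever first with this orientation.

Call:
move_arm:
  rows:
    - [3, 0, -30, 0, 1]
    - [0, 0, -30, 0, 1]
    - [0, 0, -20, 0, 1]
    - [0, 0, -11, 0, 1]
    - [0, -8, 0, 0, 1]
    - [0, -8, 0, 0, 1]
    - [0, -8, 0, 0, 1]
    - [0, -8, 0, 0, 1]
    - [0, -8, 0, 0, 1]
    - [0, -8, 0, 0, 1]
    - [0, -8, 0, 0, 1]
    - [0, 0, 0, 0, 1]

```text
time: 17.6
tool_pos: [0.6535, 0.1008, 0.2092]
tool_rot: [3.135, 0.013, 3.118]
contact_force: [-9.0, 12.2, 34.7]
opening: 0.0009
grip_force: 16.2
```

```bash
cat >> h.py <<'E'
def S2W(x,y,z): return np.array([.5165-.024*x+y, .0038-x-.024*y, z])
def W2S(p): a,b=p[0]-.5165,p[1]-.0038; return np.array([-.024*a-b, a-.024*b])*1000
def lever():
    for n in("top","side"):
        im=vision.read_camera(n);h,S,V=cv2.split(cv2.cvtColor(im,cv2.COLOR_RGB2HSV));m=((h>4)&(h<17)&(S>180)&(V>100)).astype(np.uint8)
        m[:90]=0;m[170:]=0;m[:,:240]=0;m[:,360:]=0
        ys,xs=np.nonzero(m)
        if len(xs): print(n,len(xs),xs.min(),xs.max(),ys.min(),ys.max(),xs.mean(),ys.mean())
    for th in(-.3,-.2,-.1,0,.1):
        p=S2W(-.055+.086*np.sin(th),.135,.165+.086*np.cos(th));q=S2W(-.055+.06*np.sin(th),.135,.165+.06*np.cos(th)); print(th,[proj(n,r).round(1) for n in("top","side") for r in(p,q)])
E
python3 - <<'E'
from h import *
print(W2S(monitor.observe()["tool_pos"]));lever()
E
```

```text
[-100.29564511  134.71057172]
top 17 265 272 125 131 269.29411764705884 128.94117647058823
side 4 338 339 143 151 338.75 147.75
-0.3 [array([263.7, 125.2]), array([267.7, 128.2]), array([336.3, 139.8]), array([337.5, 146.5])]
-0.2 [array([266.5, 124.9]), array([269.6, 128. ]), array([337.9, 140.4]), array([338.6, 146.9])]
-0.1 [array([269.5, 124.8]), array([271.7, 127.9]), array([339.5, 141.2]), array([339.7, 147.5])]
0 [array([272.6, 124.7]), array([273.8, 127.9]), array([341.1, 142.1]), array([340.8, 148.1])]
0.1 [array([275.7, 124.7]), array([275.9, 127.9]), array([342.7, 143.3]), array([341.9, 149. ])]
```

The finger's sloped tip is riding up on the lever end. I'll back off, go lower and push again.

Call:
move_arm:
  rows:
    - [0, 8, 0, 0, 1]
    - [0, 8, 0, 0, 1]
    - [0, 4, -7, 0, 1]
    - [0, 0, -7, 0, 1]
    - [0, -7, 0, 0, 1]
    - [0, -7, 0, 0, 1]
    - [0, -6, 0, 0, 1]
    - [0, -5, 0, 0, 1]
    - [0, -5, 0, 0, 1]
    - [0, 0, 0, 0, 1]

```text
time: 18.7
tool_pos: [0.6518, 0.0869, 0.1863]
tool_rot: [-3.141, 0.001, 3.116]
contact_force: [0.3, 1.0, 0.7]
opening: 0.0
grip_force: 0.4
```

Run:
```python
from h import *
print(W2S(monitor.observe()["tool_pos"]));lever()
```

```text
[-86.34812605 133.33701897]
top 3 272 274 128 128 273.0 128.0
-0.3 [array([263.7, 125.2]), array([267.7, 128.2]), array([336.3, 139.8]), array([337.5, 146.5])]
-0.2 [array([266.5, 124.9]), array([269.6, 128. ]), array([337.9, 140.4]), array([338.6, 146.9])]
-0.1 [array([269.5, 124.8]), array([271.7, 127.9]), array([339.5, 141.2]), array([339.7, 147.5])]
0 [array([272.6, 124.7]), array([273.8, 127.9]), array([341.1, 142.1]), array([340.8, 148.1])]
0.1 [array([275.7, 124.7]), array([275.9, 127.9]), array([342.7, 143.3]), array([341.9, 149. ])]
```

Call:
move_arm:
  rows:
    - [0, -3, 0, 0, 1]
    - [0, -3, 0, 0, 1]
    - [0, 0, 0, 0, 1]
    - [0, 15, 0, 0, 1]
    - [0, 25, 0, 0, 1]
    - [0, 40, 0, 0, 1]
    - [0, 40, 20, 0, -1]
    - [0, 30, 20, 0, -1]
    - [0, 0, 0, 0, -1]

```text
time: 19.7
tool_pos: [0.6519, 0.2376, 0.2286]
tool_rot: [3.139, 0.005, 3.122]
contact_force: [-0.2, -0.4, 0.9]
opening: 0.0198
grip_force: 0.0
```

Run:
```python
from h import *
print(W2S(monitor.observe()["tool_pos"]));lever()
im=vision.read_camera("top");h,S,V=cv2.split(cv2.cvtColor(im,cv2.COLOR_RGB2HSV));m=((h<4)|(h>175))&(S>150)&(V>120)
m[:90]=0;m[170:]=0;m[:,:250]=0;m[:,300:]=0;ys,xs=np.nonzero(m);print(list(zip(xs,ys)))
m=((h>4)&(h<17)&(S>180)&(V>100));m[:90]=0;m[170:]=0;m[:,:250]=0;m[:,300:]=0;ys,xs=np.nonzero(m)
for r in sorted(set(ys)): print(r,xs[ys==r].mean(),(ys==r).sum())
for y in(.119,.151): print(proj("top",S2W(-.055,y,.194)))
np.save("t3.npy",im)
```

```text
[-237.06381485  129.79898537]
top 25 271 276 122 131 273.72 127.64
side 4 342 342 142 149 342.0 145.25
-0.3 [array([263.7, 125.2]), array([267.7, 128.2]), array([336.3, 139.8]), array([337.5, 146.5])]
-0.2 [array([266.5, 124.9]), array([269.6, 128. ]), array([337.9, 140.4]), array([338.6, 146.9])]
-0.1 [array([269.5, 124.8]), array([271.7, 127.9]), array([339.5, 141.2]), array([339.7, 147.5])]
0 [array([272.6, 124.7]), array([273.8, 127.9]), array([341.1, 142.1]), array([340.8, 148.1])]
0.1 [array([275.7, 124.7]), array([275.9, 127.9]), array([342.7, 143.3]), array([341.9, 149. ])]
[(np.int64(275), np.int64(124)), (np.int64(275), np.int64(125)), (np.int64(275), np.int64(134)), (np.int64(275), np.int64(135)), (np.int64(275), np.int64(136)), (np.int64(275), np.int64(137)), (np.int64(275), np.int64(138))]
122 271.0 1
124 273.0 2
125 274.0 1
126 273.0 3
127 273.5 4
128 273.5 4
129 274.5 4
130 274.5 4
131 274.5 2
[274.98783296 136.81108902]
[275.21902901 126.26041976]
```

The lever is within about 0.03 rad of straight up. Next I turn to yaw −0.024 and go behind the carrier.

Call:
move_arm:
  rows:
    - [-5, 1, 0, -0.15, -1]
    - [-5, 1, 0, -0.15, -1]
    - [-5, 1, 0, -0.15, -1]
    - [-5, 1, 0, -0.15, -1]
    - [-5, 1, 0, -0.15, -1]
    - [-5, 1, 0, -0.15, -1]
    - [-5, 1, 0, -0.15, -1]
    - [-5, 1, 0, -0.15, -1]
    - [-5, 1, 0, -0.15, -1]
    - [-5, 1, 0, -0.15, -1]
    - [-5, 0, 0, -0.15, -1]
    - [-5, 0, 0, -0.15, -1]

```text
time: 21.05
tool_pos: [0.5913, 0.2402, 0.2245]
tool_rot: [-3.14, 0.001, 1.309]
contact_force: [0.5, 0.0, -0.6]
opening: 0.0922
grip_force: 0.0
```

Call:
move_arm:
  rows:
    - [-5, 0, 0, -0.15, -1]
    - [-5, 0, 0, -0.15, -1]
    - [-5, 0, 0, -0.15, -1]
    - [-5, 0, 0, -0.15, -1]
    - [-5, 0, 0, -0.15, -1]
    - [-5, 0, 0, -0.15, -1]
    - [-5, 0, 0, -0.15, -1]
    - [-5, 0, 0, -0.15, -1]
    - [-7, 0, 0, -0.145, -1]
    - [0, 0, -40, 0, -1]
    - [0, 0, -40, 0, -1]
    - [0, 0, 0, 0, -1]

```text
time: 22.25
tool_pos: [0.5409, 0.2393, 0.1397]
tool_rot: [3.137, 0.012, -0.03]
contact_force: [-0.9, -1.0, -0.5]
opening: 0.0921
grip_force: 0.0
```

Call:
move_arm:
  rows:
    - [0, 0, -40, 0, -1]
    - [0, 0, -40, 0, -1]
    - [0, 0, -30, 0, -1]
    - [0, 0, -20, 0, -1]
    - [0, 0, -12, 0, -1]
    - [0, 0, 0, 0, -1]

```text
time: 22.85
tool_pos: [0.5447, 0.2411, 0.0032]
tool_rot: [3.141, 0.002, -0.029]
contact_force: [0.2, -0.7, -1.3]
opening: 0.092
grip_force: 0.0
```

Call:
move_arm:
  rows:
    - [0, -8, -2, 0, -1]
    - [0, -6, 0, 0, -1]
    - [0, -5, 0, 0, -1]
    - [0, -3, 0, 0, -1]
    - [0, -3, 0, 0, -1]
    - [0, -3, 0, 0, -1]
    - [0, -3, 0, 0, -1]
    - [0, 0, 0, 0, -1]

```text
time: 23.65
tool_pos: [0.5447, 0.2104, 0.0016]
tool_rot: [3.141, 0.0, -0.028]
contact_force: [0.0, 1.9, -0.2]
opening: 0.0915
grip_force: 0.4
```

Run:
```python
from h import *
o=monitor.observe();print(W2S(o["tool_pos"]),o["contact_force"])
a=np.zeros((560,800,3),np.uint8)
t=vision.read_camera("top");s=vision.read_camera("side")
a[:,:480]=cv2.resize(t[90:230,220:340],(480,560),interpolation=cv2.INTER_CUBIC)
a[:400,480:]=cv2.resize(s[150:250,260:340],(320,400),interpolation=cv2.INTER_CUBIC)
cv2.imwrite("pics/c.png",a[:,:,::-1])
```

```text
[-207.24519231   23.28703219] [ 0.04416535  1.88361968 -0.1704431 ]
```

View pics/c.png

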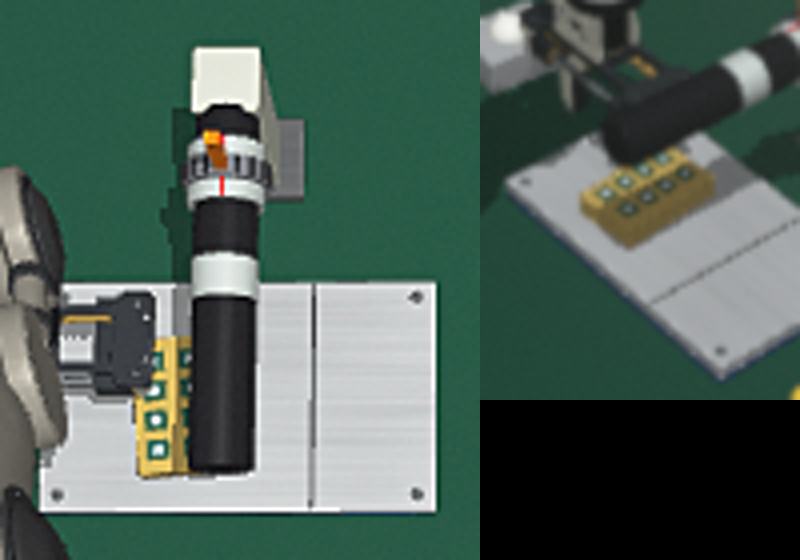

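The picture shows the lever upright in line with the red marks. The carrier is pushed to about crop (137–195, 340–477) and looks close to square. Next I measure its rear edge (top view) and its leading edge (side view) numerically.

```bash
cat >> h.py <<'E'
def gold(im,side=False):
    h,S,V=cv2.split(cv2.cvtColor(im,cv2.COLOR_RGB2HSV)); return ((h>15)&(h<30)&(S>90)&(V>40)).astype(np.uint8)
def up(im,r0,r1,c0,c1,f=4): # upscaled crop, pixel centre mapping
    return cv2.resize(im[r0:r1,c0:c1],None,fx=f,fy=f,interpolation=cv2.INTER_CUBIC)
def carrier():
    t=vision.read_camera("top");s=vision.read_camera("side");f=4
    g=gold(up(t,160,216,235,300)); P=[]
    for r in range(0,g.shape[0],4):
        c=np.nonzero(g[r])[0]
        if len(c)>12: P.append(np.r_[W2S(plane("top",((c[0]+.5)/f-.5+235,(r+.5)/f-.5+160),.044)),W2S(plane("top",((c[-1]+.5)/f-.5+235,(r+.5)/f-.5+160),.044))])
    print("top left/right edges at z44 (x,y|x,y)");print(np.array(P)[::3].round(1))
    g=gold(up(s,150,250,260,360)); k,l,st,c=cv2.connectedComponentsWithStats(g); g=(l==1+st[1:,4].argmax()); Q=[]
    for x in range(0,g.shape[1],4):
        r=np.nonzero(g[:,x])[0]
        if len(r)>12: Q.append(W2S(plane("side",((x+.5)/f-.5+260,(r[-1]+.5)/f-.5+150),.02)))
    print("side bottom edge at z20");print(np.array(Q)[::2].round(1))
    return t,s
E
python3 - <<'E'
from h import *
carrier()
# line bias in side view: predicted vs measured
s=vision.read_camera("side");g=cv2.cvtColor(s,cv2.COLOR_RGB2GRAY)
for y in(-.08,-.06,.0):
    b=[]
    for x in np.arange(-.012,.0121,.001):
        u,v=proj("side",S2W(x,y,.02)); b.append(cv2.getRectSubPix(g,(1,1),(float(u),float(v)))[0,0])
    print("line at x mm",y,-12+np.argmin(b))
E
```

```text
top left/right edges at z44 (x,y|x,y)
[[-198.3   62.5 -162.7   62.5]
 [-126.6   39.3  -96.    39.3]
 [-117.5   29.4 -107.    29.4]
 [-116.4   19.6  -96.4   19.6]
 [-117.     9.8 -104.9    9.8]
 [-142.3   -0.  -104.7   -0. ]
 [-140.4   -9.8  -96.5   -9.8]
 [-139.3  -19.5 -102.6  -19.6]
 [-138.2  -29.3  -96.8  -29.3]
 [-137.1  -39.  -101.3  -39. ]
 [-136.9  -48.6 -100.3  -48.7]
 [-135.8  -58.3  -96.9  -58.3]
 [-132.3  -67.9 -119.6  -67.9]]
side bottom edge at z20
[[-134.3  -60.1]
 [-121.8  -60.2]
 [-110.4  -59.4]
 [ -99.2  -58.6]
 [ -88.   -57.8]
 [ -76.9  -57.1]
 [ -69.   -53.8]
 [ -69.7  -43.9]
 [ -71.5  -33.1]
 [ -72.2  -23.1]
 [ -71.8  -13.9]
 [ -72.6   -3.7]
 [ -74.4    7.3]
 [ -74.    16.7]
 [ -75.8   27.9]
 [ -77.7   39.2]
 [ -80.6   51.5]]
line at x mm -0.08 2
line at x mm -0.06 1
line at x mm 0.0 2
```

Call:
move_arm:
  rows:
    - [0, -3, 0, 0, -1]
    - [0, -3, 0, 0, -1]
    - [0, -2, 0, 0, -1]
    - [0, 0, 0, 0, -1]

```text
time: 24.3
tool_pos: [0.5447, 0.2023, 0.0016]
tool_rot: [3.141, 0.0, -0.029]
contact_force: [0.3, -0.4, 0.3]
opening: 0.0917
grip_force: 0.0
```

```bash
cat >> h.py <<'E'
def edge(lo=-50,hi=45):
    s=vision.read_camera("side");f=4
    g=gold(up(s,150,250,260,360)); k,l,st,c=cv2.connectedComponentsWithStats(g); g=(l==1+st[1:,4].argmax()); Q=[]
    for x in range(0,g.shape[1],2):
        r=np.nonzero(g[:,x])[0]
        if len(r)>12: Q.append(W2S(plane("side",((x+.5)/f-.5+260,(r[-1]+.5)/f-.5+150),.02)))
    Q=np.array(Q); m=(Q[:,1]>lo)&(Q[:,1]<hi)&(Q[:,0]>np.median(Q[:,0])-15); p=np.polyfit(Q[m,1],Q[m,0],1)
    print("n",m.sum(),"lead slope",-p[0],"x at y=-55,0,55",np.polyval(p,[-55,0,55]).round(1),"ymin",Q[:,1].min().round(1),"ymax",Q[:,1].max().round(1),"rms",np.std(Q[m,0]-np.polyval(p,Q[m,1])).round(2))
    return s
E
python3 - <<'E'
from h import *
o=monitor.observe();print(W2S(o["tool_pos"]),o["tool_rot"]); edge()
E
```

```text
[-199.17506011   23.47587185] [ 3.14131174e+00  2.35685804e-04 -2.86133679e-02]
n 39 lead slope 0.015213222208644635 x at y=-55,0,55 [-68.6 -69.5 -70.3] ymin -61.4 ymax 45.7 rms 0.5
```

The skew is down to about 0.015 rad. Before going under the barrel I check the height of the gripper frame's top.

Run:
```python
from h import *
o=monitor.observe();p=o["tool_pos"];print(p)
s=np.load("s2.npy")  # earlier clear view, TCP (.6488,.1532,.2908), yaw 3.116
P=np.array([.6488,.1532,.2908])
c=s[85:118,318:358]; a=cv2.resize(c,(800,660),interpolation=cv2.INTER_CUBIC)[:600]
# overlay slab end corners (y-95) for heights
def q(x): u=proj("side",x); return (int((u[0]-318+.5)*20),int((u[1]-85+.5)*20))
for h_,col in((.0885,(255,0,0)),(.12,(0,255,0)),(.13,(255,255,0)),(.14,(255,0,255))):
    cv2.polylines(a,[np.array([q(P+[x,y,h_]) for x,y in((-.0375,-.095),(.0375,-.095),(.0375,-.03))])],False,col,1)
cv2.imwrite("pics/slab.png",a[:,:,::-1])
```

```text
[0.54463978 0.20238832 0.00161058]
```

View pics/slab.png

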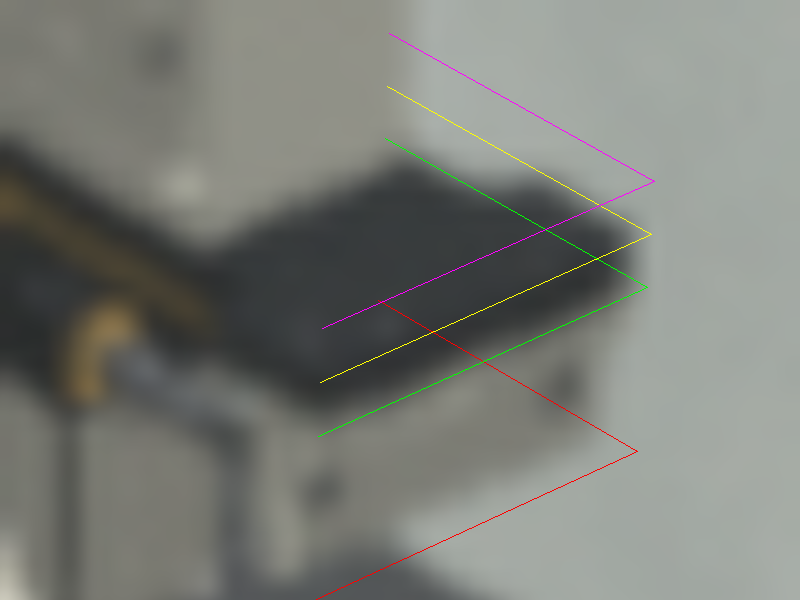

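The overlay puts the frame's top about 128–130 mm above the reading, so at z ≈ 0.13 m real, about 9 mm under the barrel. I shift to the carrier's middle and push on.

Call:
move_arm:
  rows:
    - [0, 4, 0, 0, -1]
    - [-10, 0, 0, 0, -1]
    - [-10, 0, 0, 0, -1]
    - [-6, 0, -1, 0.005, -1]
    - [0, -3, 0, 0, -1]
    - [0, -4, 0, 0, -1]
    - [0, -4, 0, 0, -1]
    - [0, -4, 0, 0, -1]
    - [0, -4, 0, 0, -1]
    - [0, -4, 0, 0, -1]
    - [0, -4, 0, 0, -1]
    - [0, 0, 0, 0, -1]

```text
time: 25.55
tool_pos: [0.5188, 0.179, 0.0006]
tool_rot: [3.141, 0.0, -0.024]
contact_force: [-0.3, -0.0, -0.4]
opening: 0.0916
grip_force: 0.0
```

Run:
```python
from h import *
o=monitor.observe();print(W2S(o["tool_pos"]),o["tool_rot"][2],o["tool_pos"][2]); edge()
```

```text
[-175.25817333   -1.8689633 ] -0.023608249518397573 0.0006410105591019774
n 40 lead slope -0.010483619099009571 x at y=-55,0,55 [-46.1 -45.6 -45. ] ymin -61.4 ymax 44.8 rms 0.66
```

Call:
move_arm:
  rows:
    - [0, 4, 0, 0, -1]
    - [-6, 0, 0, 0, -1]
    - [0, -4, 0, 0, -1]
    - [0, -4, 0, 0, -1]
    - [0, -4, 0, 0, -1]
    - [0, -4, 0, 0, -1]
    - [0, -4, 0, 0, -1]
    - [0, -4, 0, 0, -1]
    - [0, -4, 0, 0, -1]
    - [0, -4, 0, 0, -1]
    - [0, -2, 0, 0, -1]
    - [0, 0, 0, 0, -1]

```text
time: 26.8
tool_pos: [0.5128, 0.1493, 0.0007]
tool_rot: [3.141, -0.0, -0.023]
contact_force: [0.2, 0.6, 1.2]
opening: 0.0919
grip_force: 0.0
```

```bash
cat >> h.py <<'E'
def lineside():
    s=vision.read_camera("side");g=cv2.cvtColor(s,cv2.COLOR_RGB2GRAY).astype(np.float32);r=[]
    for y in np.arange(-.09,.06,.01):
        X=np.arange(-.015,.0151,.0005);b=[]
        for x in X: u,v=proj("side",S2W(x,y,.02)); b.append(float(cv2.getRectSubPix(g,(1,1),(float(u),float(v)))[0,0]))
        b=np.array(b);w=np.clip(np.median(b)-b-15,0,None); r.append((round(y*1000),round(float((w*X).sum()/max(w.sum(),1e-6)*1000),1)))
    print("line",r)
def leadtop():
    t=vision.read_camera("top");g=gold(up(t,165,216,275,320));f=4
    k,l,st,c=cv2.connectedComponentsWithStats(g)
    if k<2: print("no gold"); return t
    P=[]
    for r in range(0,g.shape[0],2):
        c=np.nonzero(g[r])[0]
        if len(c)>3: P.append(W2S(plane("top",((c[-1]+.5)/f-.5+275,(r+.5)/f-.5+165),.044)))
    P=np.array(P); print("top lead z44",P[::6].round(1).tolist()); return t
E
python3 - <<'E'
from h import *
o=monitor.observe();print(W2S(o["tool_pos"]),o["tool_rot"][2],o["tool_pos"][2]); edge();lineside();leadtop()
E
```

```text
[-145.38392539   -7.17285833] -0.023435003847280367 0.0006826645208526175
n 40 lead slope -0.0018781173973507995 x at y=-55,0,55 [-15.7 -15.6 -15.5] ymin -58.8 ymax 46.4 rms 0.49
line [(-90, 0.0), (-80, 1.9), (-70, 2.6), (-60, -0.6), (-50, -14.0), (-40, -14.1), (-30, -8.2), (-20, -5.8), (-10, -13.6), (0, -12.3), (10, -14.0), (20, -13.9), (30, -13.4), (40, -12.3), (50, -2.1)]
top lead z44 [[-14.2, 45.8], [-11.7, 35.9], [-12.3, 26.1], [-12.2, 16.2], [-12.1, 6.4], [-11.9, -3.4], [-11.8, -13.1], [-11.7, -22.9], [-12.3, -32.6], [-12.2, -42.2], [-12.1, -51.9], [-11.9, -61.5]]
```

Side and top readings disagree: the gap comes out at about 17 mm versus 13.5 mm. I'll go 9 mm more and then look closely.

Call:
move_arm:
  rows:
    - [0, -3, 0, 0, -1]
    - [0, -3, 0, 0, -1]
    - [0, -3, 0, 0, -1]
    - [0, 0, 0, 0, -1]

```text
time: 27.35
tool_pos: [0.5128, 0.1403, 0.0007]
tool_rot: [3.141, -0.0, -0.024]
contact_force: [-0.3, 1.2, 0.0]
opening: 0.0918
grip_force: 0.2
```

Run:
```python
from h import *
o=monitor.observe();print(W2S(o["tool_pos"])); s=edge();lineside();t=leadtop()
a=np.zeros((600,800,3),np.uint8)
a[:,:400]=cv2.resize(t[160:220,275:315],(400,600),interpolation=cv2.INTER_NEAREST)
a[:,400:]=cv2.resize(s[185:233,293:325],(400,600),interpolation=cv2.INTER_NEAREST)
cv2.imwrite("pics/e.png",a[:,:,::-1])
print("t",t[200,288:302].tolist())
c=[tuple(map(int,s[r,308])) for r in range(200,222)];print("s",c)
```

```text
[-136.42320675   -6.94535634]
n 39 lead slope -0.002877372116444669 x at y=-55,0,55 [-6.  -5.8 -5.7] ymin -58.3 ymax 45.4 rms 0.89
line [(-90, 0.0), (-80, 2.0), (-70, 2.7), (-60, 0.0), (-50, -12.4), (-40, -11.0), (-30, 0.0), (-20, -11.8), (-10, -10.5), (0, 0.0), (10, -10.5), (20, -10.8), (30, 0.0), (40, 0.0), (50, -12.3)]
top lead z44 [[-4.6, 45.8], [-2.8, 35.9], [-2.7, 26.0], [-2.6, 16.2], [-3.3, 6.4], [-3.1, -3.4], [-3.0, -13.1], [-2.9, -22.9], [-3.6, -32.6], [-3.5, -42.3], [-3.3, -51.9], [-3.2, -61.5]]
t [[136, 167, 164], [131, 162, 159], [30, 92, 75], [61, 100, 78], [246, 209, 107], [229, 201, 107], [228, 199, 106], [236, 204, 105], [128, 116, 88], [156, 162, 172], [106, 109, 109], [207, 212, 213], [200, 204, 204], [197, 197, 199]]
s [(119, 108, 77), (107, 96, 59), (97, 96, 71), (130, 137, 132), (150, 159, 158), (110, 118, 90), (153, 139, 82), (178, 154, 87), (171, 151, 86), (145, 139, 95), (138, 148, 139), (158, 168, 167), (118, 132, 115), (142, 134, 83), (179, 155, 87), (183, 157, 88), (171, 147, 83), (139, 120, 69), (120, 104, 61), (119, 103, 62), (121, 107, 72), (117, 110, 91)]
```

View pics/e.png

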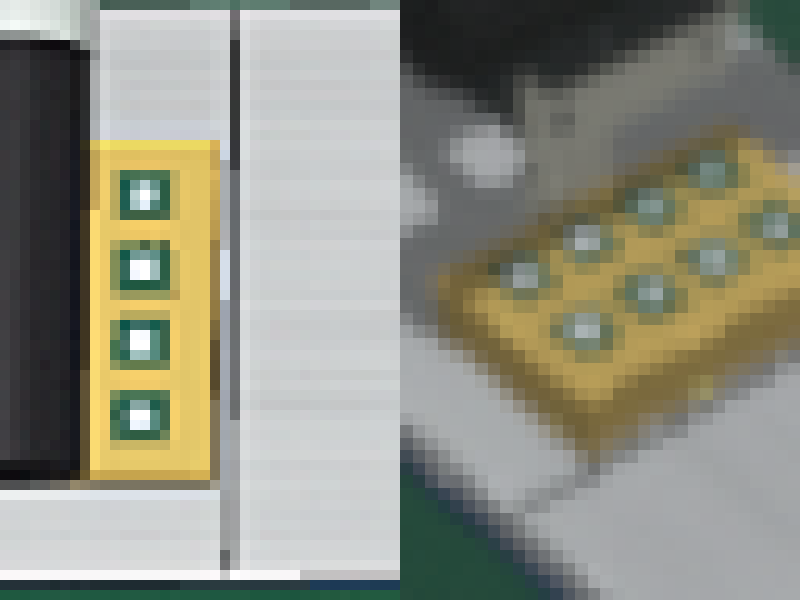

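The close-up shows the gold edge parallel to the line, about 4–4.5 mm short of it: edge at column ~296.4, line at 297.7, 3.3 mm per pixel. I push 4 mm more.

Call:
move_arm:
  rows:
    - [0, -2, 0, 0, -1]
    - [0, -2, 0, 0, -1]
    - [0, 0, 0, 0, -1]

```text
time: 27.8
tool_pos: [0.5128, 0.1366, 0.0006]
tool_rot: [3.141, 0.0, -0.023]
contact_force: [-0.1, -0.1, -0.0]
opening: 0.0917
grip_force: 0.4
```

Run:
```python
from h import *
o=monitor.observe();print(W2S(o["tool_pos"])); edge();t=leadtop()
for r in(176,180,185,190,195,200,205,207,211,213): print(r,t[r,293:301].tolist())
```

```text
[-132.66756208   -6.93338371]
n 40 lead slope 0.0027899285850729967 x at y=-55,0,55 [-1.5 -1.7 -1.8] ymin -58.3 ymax 48.2 rms 0.4
top lead z44 [[-3.0, 45.8], [0.4, 35.9], [0.5, 26.0], [0.6, 16.2], [0.7, 6.4], [0.8, -3.4], [1.0, -13.1], [1.1, -22.9], [1.2, -32.6], [1.3, -42.3], [0.6, -51.9], [0.7, -61.5]]
176 [[228, 194, 101], [225, 196, 101], [222, 193, 101], [226, 196, 100], [245, 230, 119], [79, 77, 77], [209, 212, 219], [201, 204, 207]]
180 [[146, 151, 91], [236, 201, 104], [226, 197, 105], [227, 195, 101], [199, 167, 82], [114, 116, 122], [209, 212, 217], [202, 205, 206]]
185 [[198, 180, 100], [232, 202, 105], [225, 198, 104], [227, 198, 101], [195, 162, 80], [117, 120, 125], [213, 218, 223], [204, 208, 211]]
190 [[234, 202, 108], [226, 197, 105], [224, 196, 104], [228, 199, 106], [200, 165, 80], [121, 123, 128], [220, 222, 227], [212, 214, 215]]
195 [[200, 180, 102], [232, 203, 107], [227, 199, 106], [232, 202, 105], [149, 122, 60], [104, 110, 124], [218, 222, 227], [208, 211, 213]]
200 [[248, 211, 109], [230, 201, 107], [227, 201, 108], [233, 204, 106], [146, 120, 59], [104, 109, 120], [208, 213, 216], [198, 202, 202]]
205 [[228, 200, 107], [226, 200, 108], [230, 204, 109], [237, 205, 105], [93, 78, 47], [168, 174, 183], [218, 221, 223], [210, 214, 215]]
207 [[194, 162, 77], [196, 162, 78], [198, 164, 79], [201, 165, 76], [109, 91, 51], [166, 170, 177], [215, 217, 220], [208, 210, 210]]
211 [[208, 210, 211], [207, 210, 210], [210, 212, 211], [210, 214, 213], [155, 156, 156], [160, 161, 163], [212, 217, 217], [207, 210, 211]]
213 [[207, 210, 211], [206, 209, 208], [205, 211, 209], [211, 215, 214], [154, 155, 156], [159, 162, 162], [211, 216, 216], [206, 210, 210]]
```

The edge is now about 1 mm short of the line's middle and parallel to it. I nudge 0.7 mm, then back straight out and rise.

Call:
move_arm:
  rows:
    - [0, -0.7, 0, 0, -1]
    - [0, 0, 0, 0, -1]
    - [0, 8, 0, 0, -1]
    - [0, 20, 0, 0, -1]
    - [0, 30, 0, 0, -1]
    - [0, 30, 0, 0, -1]
    - [0, 17, 0, 0, -1]
    - [0, 0, 20, 0, -1]
    - [0, 0, 40, 0, -1]
    - [0, 0, 50, 0, -1]
    - [0, 0, 50, 0, -1]
    - [0, 0, 0, 0, -1]

```text
time: 29.1
tool_pos: [0.5165, 0.2423, 0.1681]
tool_rot: [-3.138, -0.013, -0.023]
contact_force: [0.7, 0.0, -0.9]
opening: 0.0918
grip_force: 0.0
```

Run:
```python
from h import *
edge();lever();t=leadtop()
for r in(176,185,195,205,211): print(r,t[r,295:300].tolist())
t0=np.load("top0.npy").astype(int)
h,S,V=cv2.split(cv2.cvtColor(t,cv2.COLOR_RGB2HSV))
for nm,(r0,r1,c0,c1) in dict(jar=(140,170,342,368),pot=(200,220,348,368),ball=(160,198,160,198)).items(): print(nm,np.abs(t[r0:r1,c0:c1].astype(int)-t0[r0:r1,c0:c1]).mean().round(2))
```

```text
n 40 lead slope 0.0035521882676100834 x at y=-55,0,55 [-1.4 -1.6 -1.7] ymin -58.3 ymax 47.4 rms 0.35
top 24 271 276 122 131 273.7916666666667 127.79166666666667
side 2 342 342 142 143 342.0 142.5
-0.3 [array([263.7, 125.2]), array([267.7, 128.2]), array([336.3, 139.8]), array([337.5, 146.5])]
-0.2 [array([266.5, 124.9]), array([269.6, 128. ]), array([337.9, 140.4]), array([338.6, 146.9])]
-0.1 [array([269.5, 124.8]), array([271.7, 127.9]), array([339.5, 141.2]), array([339.7, 147.5])]
0 [array([272.6, 124.7]), array([273.8, 127.9]), array([341.1, 142.1]), array([340.8, 148.1])]
0.1 [array([275.7, 124.7]), array([275.9, 127.9]), array([342.7, 143.3]), array([341.9, 149. ])]
top lead z44 [[-0.5, 45.8], [1.2, 35.9], [0.5, 26.0], [0.6, 16.2], [0.7, 6.4], [0.8, -3.4], [1.0, -13.1], [1.1, -22.9], [1.2, -32.6], [1.3, -42.3], [0.6, -51.9], [0.7, -61.5]]
176 [[223, 194, 102], [226, 196, 101], [238, 204, 100], [89, 86, 83], [207, 210, 219]]
185 [[224, 195, 102], [225, 197, 102], [243, 228, 124], [130, 127, 122], [208, 213, 221]]
195 [[226, 199, 105], [228, 200, 103], [196, 164, 82], [120, 121, 128], [215, 220, 225]]
205 [[228, 201, 108], [232, 202, 104], [148, 123, 66], [162, 168, 180], [216, 219, 222]]
211 [[209, 211, 210], [211, 214, 213], [155, 156, 156], [158, 160, 162], [214, 217, 217]]
jar 0.93
pot 1.18
ball 70.79
```

```bash
python3 -c "
from cell import workorder;print(workorder.hand_in())"
```

```text
the job is handed in; nothing more can be done
None
```

I handed the job in at about 29 s, and no verdict came back. By my measurements the chip box lies flat in the large blue tray, the carrier's leading edge is parallel to and within about 1 mm of the line's middle, and the zoom lever is within about 0.03 rad of upright; the jar and pot show no movement, but the arm hid the trackball from my last check.

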